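Load the sampler tray in reverse order

TASK

The sampler draws from the far end first, so move the four sample containers from the seats on the black rail into the four pockets of the aluminium tray in reverse order, one to a pocket: the container now leftmost on the rail (seen from the robot) goes into the tray's rightmost pocket, the next into the next, and the rightmost into the leftmost pocket. Keep each container upright, set it down on the pocket floor without dropping it, and leave the mug, the big jar and the eraser where they are.

Things in the scene. Friction and masses are not known exactly. Their poses are not given: they have to be found in the camera images.
- vial: Slim amber sample vial with a black cap, the tallest and thinnest container: round, 28 mm diameter up to 70 mm, cap 25 mm diameter, 88 mm high in all. Origin: centre of its underside; z up along its axis. Starts upright in its own seat, its underside 10 mm above the desk and 10 mm below the seat's rim. 40 to 170 g, rigid, closed.
- jar: Squat white jar with a black lid, the lowest and widest container: round, straight-sided, 44 mm diameter, 46 mm high, lid the top 14 mm. Origin: centre of its underside; z up along its axis. Starts upright in its own seat, its underside 10 mm above the desk and 10 mm below the seat's rim. 40 to 170 g, rigid, closed.
- bottle: White bottle with shoulders and a narrow black cap: round, 36 mm diameter up to 56 mm, then narrowing to a 22 mm cap; 79 mm high in all. Origin: centre of its underside; z up along its axis. Starts upright in its own seat, its underside 10 mm above the desk and 10 mm below the seat's rim. 40 to 170 g, rigid, closed.
- tin: Square metal tin: 36 x 36 mm, 60 mm high, its lid (top 8 mm) 37 x 37 mm. x and y axes are normal to its side faces, which are parallel to the rail's to within 0.06 rad. Origin: centre of its underside; z up along its axis. Starts upright in its own seat, its underside 10 mm above the desk and 10 mm below the seat's rim. 40 to 170 g, rigid, closed.
- rail: Black flat rail, 74 mm (x) x 280 mm (y), 6 mm thick, fixed on the desk, on which the four grey seats are lined up along its y axis. Their centres are at y = +102, +34, -34, -102 mm on its centre line; which seat is where changes. Its y axis points to the robot's left, within 0.25 rad. Origin: centre of its underside.
- tray: Aluminium tray, 76 mm (x) x 280 mm (y), fixed on the desk, with a row of four equal square pockets along its y axis, empty at the start. Pockets 60 x 60 mm inside, centres at y = +102, +34, -34, -102 mm on its centre line, walls 8 mm thick; pocket floor 6 mm above the desk, rim 16 mm above the desk. Its y axis points to the robot's left, within 0.25 rad. Origin: centre of its underside. Either the rail or the tray may be the nearer to the robot.
- vial_seat: Grey square seat, open above, in which the vial stands at the start: 42 x 42 mm outside, 34 x 34 mm inside, walls 4 mm thick, floor 4 mm thick, 14 mm high over all. Fixed in the row on the rail. Origin: centre of its underside (on the rail's top).
- jar_seat: Grey square seat, open above, in which the jar stands at the start: 58 x 58 mm outside, 50 x 50 mm inside, walls 4 mm thick, floor 4 mm thick, 14 mm high over all. Fixed in the row on the rail. Origin: centre of its underside (on the rail's top).
- bottle_seat: Grey square seat, open above, in which the bottle stands at the start: 50 x 50 mm outside, 42 x 42 mm inside, walls 4 mm thick, floor 4 mm thick, 14 mm high over all. Fixed in the row on the rail. Origin: centre of its underside (on the rail's top).
- tin_seat: Grey square seat, open above, in which the tin stands at the start: 54 x 54 mm outside, 46 x 46 mm inside, walls 4 mm thick, floor 4 mm thick, 14 mm high over all. Fixed in the row on the rail. Origin: centre of its underside (on the rail's top).
- mug: Bystander: white mug, 80 mm diameter, 92 mm high, with a handle, on the robot's right. Origin: centre of its underside.
- powder_jar: Bystander: big closed grey plastic jar, 120 mm diameter, 157 mm high, on the robot's left. Origin: centre of its underside.
- eraser: Bystander: whiteboard eraser, black with a grey felt sole, 50 x 120 x 30 mm, on the robot's left. Origin: centre of its underside.
There are look-alikes about, which are no part of the job. What is shaped like the tin but green is not meant.

How it is judged (in metres and radians):
At the end, for the whole second after the job is handed in: Each container stands released and at rest in the tray pocket that mirrors its seat's place on the rail (leftmost seat to rightmost pocket, and so on): within 18 mm of the pocket's centre along both tray axes, its underside within 4 mm of the pocket floor's height, tilted less than 0.1 rad (((y of vial_seat in the frame of rail between 0.082 and 0.122 m and y of vial in the frame of tray between -0.12 and -0.084 m) or (y of vial_seat in the frame of rail between 0.014 and 0.054 m and y of vial in the frame of tray between -0.052 and -0.016 m) or (y of vial_seat in the frame of rail between -0.054 and -0.014 m and y of vial in the frame of tray between 0.016 and 0.052 m) or (y of vial_seat in the frame of rail between -0.122 and -0.082 m and y of vial in the frame of tray between 0.084 and 0.12 m)) and x of vial in the frame of tray between -0.018 and 0.018 m and z of vial in the frame of tray between 0.002 and 0.01 m and angle between each of vial, jar, bottle, tin's own z axis and vertical below 0.1 rad and linear speed of each of vial, jar, bottle, tin below 0.02 m/s and contact force between each of vial, jar, bottle, tin and the fingers below 0.05 N and ((y of jar_seat in the frame of rail between 0.082 and 0.122 m and y of jar in the frame of tray between -0.12 and -0.084 m) or (y of jar_seat in the frame of rail between 0.014 and 0.054 m and y of jar in the frame of tray between -0.052 and -0.016 m) or (y of jar_seat in the frame of rail between -0.054 and -0.014 m and y of jar in the frame of tray between 0.016 and 0.052 m) or (y of jar_seat in the frame of rail between -0.122 and -0.082 m and y of jar in the frame of tray between 0.084 and 0.12 m)) and x of jar in the frame of tray between -0.018 and 0.018 m and z of jar in the frame of tray between 0.002 and 0.01 m and ((y of bottle_seat in the frame of rail between 0.082 and 0.122 m and y of bottle in the frame of tray between -0.12 and -0.084 m) or (y of bottle_seat in the frame of rail between 0.014 and 0.054 m and y of bottle in the frame of tray between -0.052 and -0.016 m) or (y of bottle_seat in the frame of rail between -0.054 and -0.014 m and y of bottle in the frame of tray between 0.016 and 0.052 m) or (y of bottle_seat in the frame of rail between -0.122 and -0.082 m and y of bottle in the frame of tray between 0.084 and 0.12 m)) and x of bottle in the frame of tray between -0.018 and 0.018 m and z of bottle in the frame of tray between 0.002 and 0.01 m and ((y of tin_seat in the frame of rail between 0.082 and 0.122 m and y of tin in the frame of tray between -0.12 and -0.084 m) or (y of tin_seat in the frame of rail between 0.014 and 0.054 m and y of tin in the frame of tray between -0.052 and -0.016 m) or (y of tin_seat in the frame of rail between -0.054 and -0.014 m and y of tin in the frame of tray between 0.016 and 0.052 m) or (y of tin_seat in the frame of rail between -0.122 and -0.082 m and y of tin in the frame of tray between 0.084 and 0.12 m)) and x of tin in the frame of tray between -0.018 and 0.018 m and z of tin in the frame of tray between 0.002 and 0.01 m); the robot touches nothing.
It fails at once if a bystander (mug, big powder jar, eraser) is shifted by more than 20 mm (distance of any of mug, powder_jar, eraser from where it was at the start of the episode above 0.02 m).
It fails at once if a container is tipped by more than 0.6 rad (angle between any of vial, jar, bottle, tin's own z axis and vertical above 0.6 rad).
It fails at once if a container is dropped or thrown: it moves at more than 0.6 m/s without the fingers touching it (a fall of about 20 mm) ((contact force between vial and the fingers below 0.05 N and linear speed of vial above 0.6 m/s) or (contact force between jar and the fingers below 0.05 N and linear speed of jar above 0.6 m/s) or (contact force between bottle and the fingers below 0.05 N and linear speed of bottle above 0.6 m/s) or (contact force between tin and the fingers below 0.05 N and linear speed of tin above 0.6 m/s)).
It also fails if it takes over 98 s, if anything falls off the work surface, if the arm or the gripper's body presses on something with over 40 N, if the wrist force passes 120 N, or if a joint passes its speed limit or range.

ROBOT

A 6-joint arm with a two-finger parallel gripper is mounted at the origin on the work surface. World frame = base frame: x ahead of the robot, y to its left, z up, the work surface at z = 0. Lengths are in mm, angles in rad, forces in N, time in s.
With the tool pointing down it reaches from about 350 to 975 mm from the base axis. Payload 7.1 kg.
Tool frame: the origin (TCP) lies at the very end of the fingers, on their centre line; the grasp point (between the pads) lies 19 mm behind it (ctrl.grasp_offset is the distance from the TCP to the grasp point, in mm); z points along the fingers, y is the line along which they close (so a half turn about z gives the same grasp; the last joint's range is limited). The gripper opens to 88 mm and grips with 3 to 60 N. Pads are 20 mm wide; open, the fingers measure 115 mm over their backs; the gripper's body (75 mm by 178 mm) begins 61 mm behind the grasp point.
Start: joints at [1.282, 0.423, 1.63, -0, 1.089, -0.019], TCP at [166.555, 602.382, 222.675] pointing down, gripper open.
Joint ranges: [-3, 3], [-0.9, 2.11], [0.09, 2.58], [-1.31, 4.45], [0.11, 2.69], [-2.54, 2.54]. Speed limits (rad/s): [2.39, 2.39, 3.01, 3.14, 3.14, 3.14].

INTERFACE

Orientations are given as a rotation vector (axis times angle).
In Python, from workcell import ctrl, viewer, ticket, models gives the robot as it stands.
- The arm moves only by the tool play_rows, never from a script. Its arguments are lists of equal length, an entry for each row: "dp": the shift along the world's x, y, z in mm, a list of three; "yaw": the turn about the world's z in degrees. In form: {"dp": [[tx, ty, tz], ...], "yaw": [yaw, ...]}. A call has 1 to 8 rows; each row shifts and turns the commanded pose from where the row before left it; what a row does not reach is not made up. A row lasts 1/12 s, in which the tool goes at most 41.7 mm and 7.16 degrees, less where a joint would pass 70% of its speed; a pose out of reach is approached as far as the arm can. A call is refused whole if a number of a shift passes 41.7 or a number of a turn 7.16, either way. A call with a gripper value outside its range is refused whole. "gripper" is the closure, from 0 (fully open) to 1 (shut), set as the call begins (left out, the last holds). The fingers move at their own pace and stop on an object; the grip force is fixed at half the most. Time passes only in rows, so rows that do not move let the fingers close. It gives the time, the measured TCP pose, the force, the opening and the grip force at its end, in the units of the state.
- ctrl.get_obs(): the state, without advancing time (a new reading comes with each control period).
- viewer.get_image(name): name is "scene" or "top"; returns a dict with "pixels" (480x640x3 uint8, red, green, blue), "range_z" (480x640 float32, mm along the optical axis (not along the pixel's ray), 0 where there is no reading), "fx", "fy", "cx", "cy" (pixels), "T" (4x4, takes a point from camera to world coordinates). Camera axes: x right, y up, looking along -z (the intrinsics and any distortion apply to the point x, -y, -z); pixel columns grow to the right and rows downward; lengths in mm; the calibration is good to about 2 mm. A picture is of the moment at which its call begins.
- ticket.close_job(): hands the job in; it is judged then, once.
Trained networks look in a picture, given as the dict that the camera call returned (one of the last four; its "shot" number tells which), for a name from the list of things; names that differ only in an ending like _2 or _b are one class to them, and where a whole thing is asked for, a point or a joint stands for the part that bears it (a point fixed in the world has none). Each returns a list of dicts, best first, with "conf" (0 to 1); they miss things now and then, are a little off and sometimes report something else, mostly with a low value. They report only what shows in the picture. A call takes as long as a camera call. They do not tell look-alikes from the thing itself.
- models.look_for(picture, name): "bbox" ([centre column, centre row, width, height] in pixels, round what is visible of it).
- models.landmark_of(picture, name): "location" ([column, row] in pixels: a listed point, or the origin of a listed thing).
The state is a dict: "t": time; "qpos": joint angles; "qvel": joint speeds; "joint_torque": joint torques, N m; "ee_pos": TCP position; "orientation": TCP orientation; "ft_force": force on the tool from outside, world axes, zero at the start; "moment": the same for the moment, N m; "width": finger opening in mm; "grasp_force": force on a finger pad.
Only numpy, scipy, OpenCV 4.12 (cv2) and the standard library are available. Lean on these libraries where they do the work, as an engineer would, in place of code of your own. Each camera call takes 0.05 s, during which the arm holds its last target. There are 200 camera calls.

## Working session

There is one attempt and no reset: what is moved stays moved. The work goes in short steps, Python scripts to look and compute and a tool call to move; the robot and the scene stay as the last step left them, time stands still between calls to the robot, and variables do not carry over. Pictures are saved under pics/ and viewed, at most 14 in all, crops included, and the job is handed in when it is done.

Besides the shell and the picture viewer there is one more tool, called by a JSON object that holds its "method" and its "body". play_rows: Moves the arm, as the interface text tells. Its arguments: {"type":"object","properties":{"dp":{"type":"array"},"yaw":{"type":"array"},"gripper":{"type":"number"}},"required":["dp","yaw"]}

```bash
mkdir -p pics; cat > h.py <<'E'
import numpy as np, cv2
from workcell import ctrl, viewer, ticket, models
def world(im,u,v,z=None):
    u=np.asarray(u,float);v=np.asarray(v,float)
    d=np.stack([(u-im['cx'])/im['fx'],-(v-im['cy'])/im['fy'],-np.ones_like(u)],-1)
    T=np.array(im['T']);R=T[:3,:3];o=T[:3,3]
    w=d@R.T
    if z is None:
        s=im['range_z'][v.astype(int),u.astype(int)][...,None]
    else: s=((z-o[2])/w[...,2])[...,None]
    return o+s*w
def save(im,name): cv2.imwrite('pics/'+name,cv2.cvtColor(im['pixels'],cv2.COLOR_RGB2BGR))
E
python3 - <<'E'
from h import *
for n in ['scene','top']:
    im=viewer.get_image(n);save(im,n+'0.png');print(n,{k:im[k] for k in im if k not in('pixels','range_z')})
    for k in ['vial','jar','bottle','tin','rail','tray','vial_seat','jar_seat','bottle_seat','tin_seat','mug','powder_jar','eraser']:
        print(k,[(np.round(r['bbox']).tolist(),round(r['conf'],2),world(im,*r['bbox'][:2]).round().tolist()) for r in models.look_for(im,k)[:3]])
o=ctrl.get_obs();print(o['t'],o['ee_pos'],o['orientation'],o['width'])
E
```

```text
scene {'fx': 546.4907097969598, 'fy': 546.4907097969598, 'cx': 316.6563641627726, 'cy': 233.0259423207405, 'T': array([[-3.44571303e-01, -5.22839803e-01,  7.79685294e-01,
         1.36194549e+03],
       [ 9.38742593e-01, -1.96983818e-01,  2.82771497e-01,
         3.34227343e+02],
       [ 5.74119221e-03,  8.29358738e-01,  5.58686963e-01,
         6.83303056e+02],
       [ 0.00000000e+00,  0.00000000e+00,  0.00000000e+00,
         1.00000000e+00]]), 'shot': 1}
vial [([291.0, 282.0, 18.0, 43.0], 0.65, [661.0, 32.0, 66.0])]
jar [([234.0, 268.0, 22.0, 32.0], 0.73, [642.0, -94.0, 48.0]), ([205.0, 271.0, 33.0, 16.0], 0.45, [629.0, -167.0, 12.0])]
bottle [([262.0, 269.0, 21.0, 40.0], 0.59, [647.0, -32.0, 66.0])]
tin [([204.0, 254.0, 28.0, 33.0], 0.92, [632.0, -162.0, 57.0]), ([140.0, 266.0, 30.0, 37.0], 0.76, [692.0, -271.0, 40.0])]
rail [([251.0, 295.0, 134.0, 54.0], 0.8, [658.0, -52.0, 6.0])]
tray [([344.0, 251.0, 138.0, 50.0], 0.89, [467.0, 70.0, 10.0]), ([265.0, 291.0, 36.0, 21.0], 0.16, [648.0, -28.0, 15.0])]
vial_seat [([261.0, 268.0, 22.0, 43.0], 0.53, [648.0, -34.0, 67.0]), ([291.0
[... 1552 characters left out ...]
_seat [([318.0, 173.0, 21.0, 18.0], 0.52, [636.0, 29.0, 61.0])]
jar_seat [([381.0, 187.0, 32.0, 31.0], 0.87, [610.0, -106.0, 56.0]), ([322.0, 173.0, 21.0, 21.0], 0.52, [635.0, 22.0, 67.0])]
bottle_seat [([351.0, 181.0, 28.0, 25.0], 0.79, [618.0, -40.0, 73.0])]
tin_seat []
mug [([517.0, 268.0, 63.0, 44.0], 0.63, [453.0, -408.0, 4.0])]
powder_jar [([136.0, 184.0, 81.0, 74.0], 0.64, [574.0, 380.0, 159.0]), ([156.0, 308.0, 61.0, 23.0], 0.58, [343.0, 360.0, 28.0]), ([517.0, 269.0, 59.0, 45.0], 0.36, [451.0, -409.0, 3.0])]
eraser [([159.0, 305.0, 61.0, 23.0], 0.65, [349.0, 353.0, 35.0])]
1.4 [166.53493432 602.40315737 222.67470709] [-4.22475145e-01 -3.11304348e+00 -4.14708848e-05] 88.2153788845524
```

```bash
python3 - <<'E'
import cv2
a=cv2.imread('pics/scene0.png');b=cv2.imread('pics/top0.png')
cv2.imwrite('pics/c1.png',cv2.resize(a[200:350,100:440],(800,353),interpolation=cv2.INTER_CUBIC))
cv2.imwrite('pics/c2.png',cv2.resize(b[130:300,220:500],(800,486),interpolation=cv2.INTER_CUBIC))
E
```

```text
(no output)
```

View pics/c1.png

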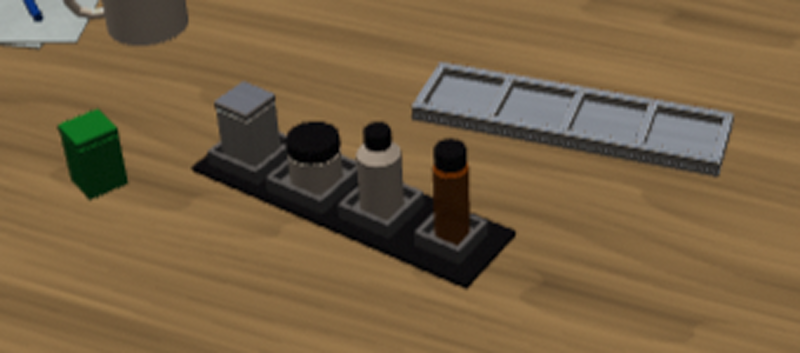

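View pics/c2.png

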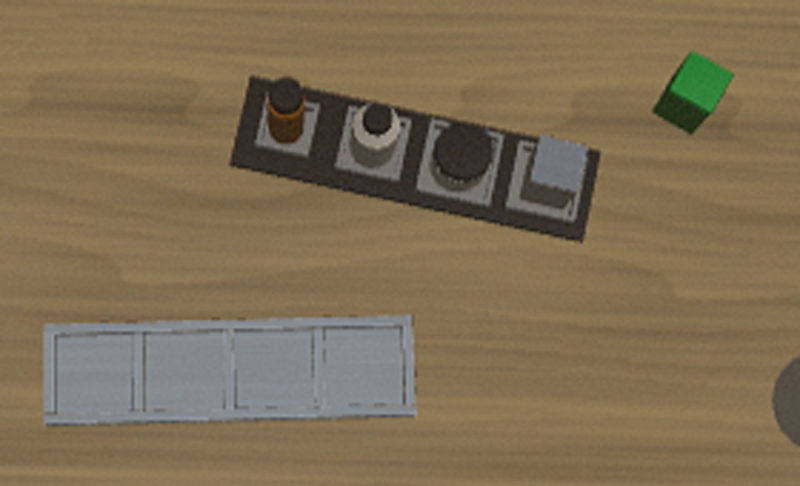

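View pics/scene0.png

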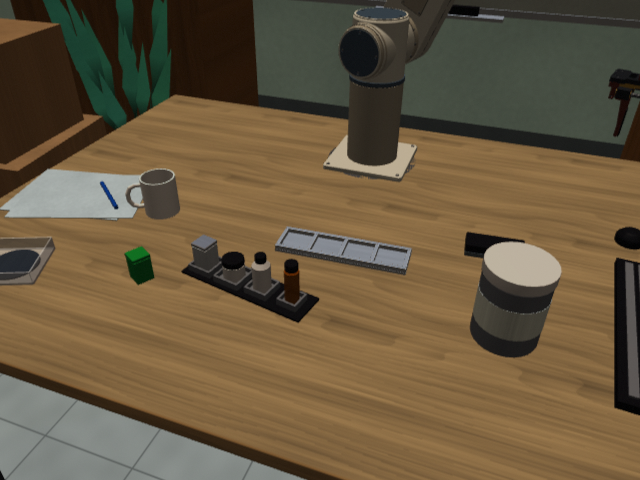

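The scene shows, from the robot's left to right, vial (291,282), bottle (262,269), jar (234,268) and tin (204,254) on the rail. The tray is nearer the robot, at (344,251). There are two tin-shaped things: the grey one at (204,254) and the green one at (140,266). The crop shows the grey one standing in a seat, so it's the tin meant. Next I measure positions.

```bash
python3 - <<'E'
from h import *
vv,uu=np.mgrid[0:480,0:640]
for n in ['top','scene']:
    im=viewer.get_image(n);P=world(im,uu,vv);g=im['pixels'].astype(int).sum(-1)
    ok=im['range_z']>0;x,y,z=P[...,0],P[...,1],P[...,2]
    m=ok&(x>400)&(x<535)&(y>-110)&(y<230)&(z>9)&(z<24)
    r=cv2.minAreaRect(np.float32(np.c_[x[m],y[m]]));print(n,'tray',r,m.sum(),np.median(z[m]))
    m=ok&(x>545)&(x<720)&(y>-240)&(y<120)&(z>3)&(z<30)&(g<600)
    m=m&(z>3.5)
    lab=cv2.connectedComponentsWithStats(m.astype(np.uint8))
    k=1+np.argmax(lab[2][1:,4]);q=lab[1]==k
    r=cv2.minAreaRect(np.float32(np.c_[x[q],y[q]]));print('rail',r,q.sum())
    for nm,c,h,rad in [('vial',(640,27),98,13),('bottle',(622,-40),89,11),('jar',(610,-105),56,22),('tin',(600,-172),70,18)]:
        m=ok&(np.hypot(x-c[0],y-c[1])<36)&(abs(z-h)<4)
        if m.sum()>3:
            rr=cv2.minAreaRect(np.float32(np.c_[x[m],y[m]]))
            print(nm,m.sum(),P[m].mean(0).round(1),np.round(rr[0],1),np.round(rr[1],1),round(rr[2],1))
E
```

```text
top tray ((457.71807861328125, 63.64618682861328), (76.83047485351562, 279.6979064941406), 3.1707088947296143) 1868 15.272968828736907
rail ((629.105712890625, -75.24690246582031), (286.34722900390625, 81.50548553466797), 79.07453918457031) 2604
vial 107 [648.6  26.1  97.6] [648.7  26.1] [23.  23.6] 67.1
bottle 79 [635.6 -40.5  88.6] [635.9 -40.4] [20.2 18.9] 0.5
jar 301 [ 621.7 -106.8   55.9] [ 622.  -107.4] [41.8 42.9] 19.7
tin 284 [ 609.3 -175.2   69.8] [ 610.  -175.9] [36.9 37.8] 77.5
scene tray ((457.5961608886719, 64.55843353271484), (85.3635482788086, 280.7038879394531), 3.3363771438598633) 1415 13.883371911419545
rail ((631.3596801757812, -73.8841552734375), (280.81005859375, 75.79708862304688), 79.75776672363281) 2726
vial 100 [650.2  27.2  96.5] [648.9  26.6] [25.5 23.1] 23.1
bottle 74 [636.8 -39.7  87.5] [636.2 -39.7] [22.7 19.8] 2.1
jar 247 [ 624.  -105.8   54.5] [ 624.3 -105.3] [43.1 41.5] 46.6
tin 215 [ 611.8 -173.6   68.4] [ 611.  -174.6] [38.6 38. ] 78.6
```

{"method": "play_rows", "body": {"dp": [[20,-24,0],[20,-24,0],[20,-24,0],[20,-24,0],[20,-24,0],[20,-24,0],[20,-24,0],[20,-24,0]], "yaw": [-3.5,-3.5,-3.5,-3.5,-3.5,-3.5,-3.5,-3.5], "gripper": 0}}

```text
t: 2.17
ee_pos: [327.3, 409.2, 222.9]
orientation: [1.167, 2.917, 0.001]
ft_force: [-0.0, -0.3, 0.2]
width: 87.7
grasp_force: 0.0
```

{"method": "play_rows", "body": {"dp": [[20,-24,0],[20,-24,0],[20,-24,0],[20,-24,0],[20,-24,0],[20,-24,0],[20,-24,0],[20,-24,0]], "yaw": [-3.5,-3.5,-3.5,-3.5,-3.5,-3.5,-3.5,-3.5]}}

```text
t: 2.83
ee_pos: [487.4, 217.1, 222.9]
orientation: [1.838, 2.547, 0.001]
ft_force: [0.7, 0.1, 0.3]
width: 87.8
grasp_force: 0.0
```

{"method": "play_rows", "body": {"dp": [[20,-24,0],[20,-24,0],[20,-24,0],[20,-24,0],[20,-24,0],[20,-24,0],[20,-24,0],[0,0,0]], "yaw": [-3.5,-3.5,-3.5,-3.5,-3.5,-3.5,-3.5,0]}}

```text
t: 3.5
ee_pos: [629.8, 46.5, 222.9]
orientation: [2.339, 2.094, 0.002]
ft_force: [-0.5, 0.1, 0.0]
width: 88.2
grasp_force: 0.0
```

{"method": "play_rows", "body": {"dp": [[10,-10,-10],[10,-10,-20],[0,0,-25],[0,0,-25],[0,0,-20],[0,0,-5],[0,0,0],[0,0,0]], "yaw": [-2.5,-2.5,0,0,0,0,0,0]}}

```text
t: 4.17
ee_pos: [646.9, 30.7, 118.4]
orientation: [2.423, 2.0, 0.001]
ft_force: [-0.6, 0.3, 0.4]
width: 87.7
grasp_force: 0.0
```

```bash
python3 - <<'E'
from h import *
o=ctrl.get_obs();print(o['ee_pos'],o['orientation'])
im=viewer.get_image('scene')
cv2.imwrite('pics/a1.png',cv2.resize(cv2.cvtColor(im['pixels'][160:340,160:400],cv2.COLOR_RGB2BGR),(720,540)))
E
```

```text
[646.8826505   30.71177939 118.36815326] [2.42273138e+00 1.99957915e+00 6.81843082e-04]
```

View pics/a1.png

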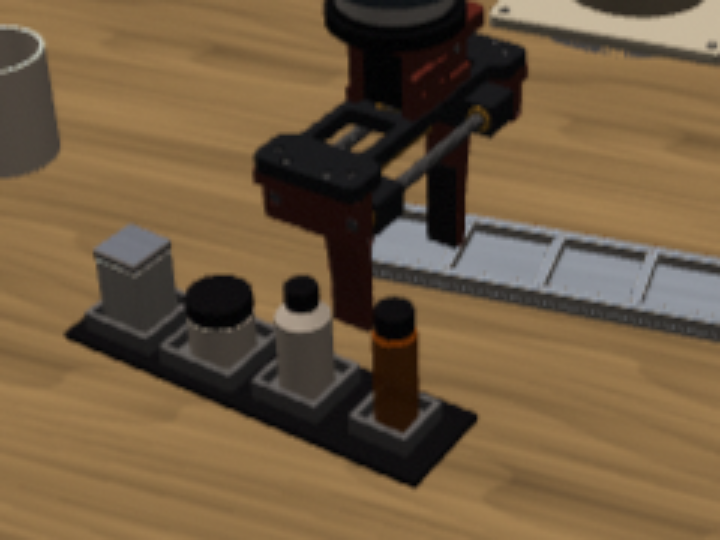

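Crop: the vial at (395,365) stands under and between the fingers, which are at (350,320) and (450,240). I descend with a small correction.

{"method": "play_rows", "body": {"dp": [[1.5,-2.2,0],[1.5,-2,0],[0,0,-20],[0,0,-20],[0,0,-20],[0,0,-20],[0,0,-12],[0,0,0]], "yaw": [0,0,0,0,0,0,0,0]}}

```text
t: 4.88
ee_pos: [648.2, 26.0, 23.7]
orientation: [-2.422, -1.998, 0.004]
ft_force: [0.1, 0.2, -0.3]
width: 88.2
grasp_force: 0.0
```

{"method": "play_rows", "body": {"dp": [[0,0,0],[0,0,0],[0,0,0],[0,0,0],[0,0,0],[0,0,0],[0,0,0],[0,0,0]], "yaw": [0,0,0,0,0,0,0,0], "gripper": 1}}

```text
t: 5.55
ee_pos: [649.6, 26.2, 25.9]
orientation: [2.423, 1.999, 0.0]
ft_force: [1.0, -0.2, -0.3]
width: 38.1
grasp_force: 0.0
```

{"method": "play_rows", "body": {"dp": [[0,0,0],[0,0,0],[0,0,0],[0,0,0],[0,0,0]], "yaw": [0,0,0,0,0]}}

```text
t: 5.97
ee_pos: [649.5, 26.2, 25.7]
orientation: [-2.423, -1.999, 0.0]
ft_force: [-0.1, 1.0, 0.3]
width: 27.7
grasp_force: 30.0
```

{"method": "play_rows", "body": {"dp": [[0,0,10],[0,0,20],[0,0,20],[0,0,10],[-10,-3,0],[-20,-7,0],[-20,-7,0],[-20,-7,0]], "yaw": [0,0,0,0,2,2,2,2]}}

```text
t: 6.63
ee_pos: [578.8, 2.0, 86.0]
orientation: [2.276, 2.165, 0.001]
ft_force: [-1.1, 0.4, -0.6]
width: 27.4
grasp_force: 30.0
```

{"method": "play_rows", "body": {"dp": [[-20,-7,0],[-20,-7,0],[-20,-7,0],[-20,-7,0],[-20,-7,0],[-16,-5,0],[0,0,0],[0,0,0]], "yaw": [2,2,2,0,0,0,0,0]}}

```text
t: 7.3
ee_pos: [463.6, -38.0, 86.1]
orientation: [2.162, 2.278, 0.001]
ft_force: [0.5, 0.3, -1.4]
width: 27.6
grasp_force: 30.0
```

{"method": "play_rows", "body": {"dp": [[0,0,-15],[0,0,-20],[0,0,-15],[0,0,-8],[0,0,-3],[0,0,-1],[0,0,0],[0,0,0]], "yaw": [0,0,0,0,0,0,0,0]}}

```text
t: 7.97
ee_pos: [464.3, -37.8, 24.3]
orientation: [2.161, 2.279, 0.001]
ft_force: [-0.0, -0.2, -1.2]
width: 27.9
grasp_force: 30.0
```

```bash
python3 - <<'E'
from h import *
o=ctrl.get_obs();print(o['ee_pos'],o['ft_force'])
im=viewer.get_image('scene')
cv2.imwrite('pics/a2.png',cv2.resize(cv2.cvtColor(im['pixels'][180:320,200:440],cv2.COLOR_RGB2BGR),(800,467)))
E
```

```text
[464.28651723 -37.81824016  24.25833066] [-0.01377036 -0.2431449  -1.18604856]
```

View pics/a2.png

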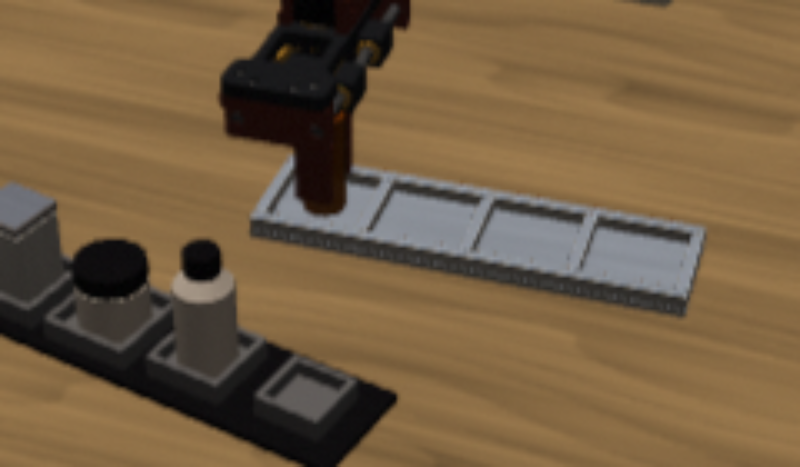

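The vial (325,205) is upright over the middle of the rightmost pocket. I lower the last 2–3 mm and check for contact.

{"method": "play_rows", "body": {"dp": [[0,0,-1],[0,0,-1],[0,0,-0.5],[0,0,0],[0,0,0]], "yaw": [0,0,0,0,0]}}

```text
t: 8.43
ee_pos: [463.8, -37.9, 21.6]
orientation: [2.161, 2.279, 0.001]
ft_force: [-1.2, -0.8, 5.0]
width: 27.8
grasp_force: 30.0
```

{"method": "play_rows", "body": {"dp": [[0,0,0],[0,0,0],[0,0,0],[0,0,0],[0,0,0],[0,0,15],[0,0,25],[0,0,25]], "yaw": [0,0,0,0,0,0,0,0], "gripper": 0}}

```text
t: 9.1
ee_pos: [462.6, -37.7, 86.2]
orientation: [-2.16, -2.278, 0.003]
ft_force: [0.7, 0.0, 0.4]
width: 77.2
grasp_force: 0.0
```

{"method": "play_rows", "body": {"dp": [[0,0,25],[0,0,10],[20,0,0],[30,0,0],[30,0,0],[30,0,0],[30,0,0],[20,0,0]], "yaw": [0,0,-2,-3,-3,-3,-3,0]}}

```text
t: 9.77
ee_pos: [626.0, -37.8, 120.5]
orientation: [2.426, 1.995, 0.001]
ft_force: [-1.0, 0.1, -0.1]
width: 87.6
grasp_force: 0.0
```

{"method": "play_rows", "body": {"dp": [[12,-2,0],[0,0,0],[0,0,0]], "yaw": [0,0,0]}}

```text
t: 10.02
ee_pos: [634.9, -39.8, 120.0]
orientation: [-2.422, -1.998, 0.002]
ft_force: [0.2, 0.1, -0.6]
width: 87.7
grasp_force: 0.0
```

{"method": "play_rows", "body": {"dp": [[0.5,0,-15],[0,0,-25],[0,0,-25],[0,0,-20],[0,0,-10],[0,0,0],[0,0,0]], "yaw": [0,0,0,0,0,0,0]}}

```text
t: 10.6
ee_pos: [635.3, -39.8, 26.1]
orientation: [-2.423, -1.999, 0.001]
ft_force: [-0.4, 0.0, -0.3]
width: 87.8
grasp_force: 0.0
```

{"method": "play_rows", "body": {"dp": [[0,0,0],[0,0,0],[0,0,0],[0,0,0],[0,0,0],[0,0,0],[0,0,0],[0,0,0]], "yaw": [0,0,0,0,0,0,0,0], "gripper": 1}}

```text
t: 11.27
ee_pos: [636.0, -39.8, 26.2]
orientation: [-2.423, -1.999, -0.0]
ft_force: [-0.1, 0.1, -0.5]
width: 37.8
grasp_force: 0.0
```

{"method": "play_rows", "body": {"dp": [[0,0,0],[0,0,0],[0,0,0],[0,0,0]], "yaw": [0,0,0,0]}}

```text
t: 11.6
ee_pos: [636.1, -39.8, 26.2]
orientation: [-2.423, -1.999, 0.0]
ft_force: [1.0, 0.8, 1.4]
width: 35.4
grasp_force: 30.0
```

{"method": "play_rows", "body": {"dp": [[0,0,10],[0,0,20],[0,0,20],[0,0,10],[-10,4,0],[-20,8,0],[-20,8,0],[-20,8,0]], "yaw": [0,0,0,0,2,2,2,2]}}

```text
t: 12.27
ee_pos: [565.2, -11.6, 86.5]
orientation: [2.276, 2.165, 0.0]
ft_force: [-0.1, -0.1, -1.3]
width: 35.1
grasp_force: 30.0
```

{"method": "play_rows", "body": {"dp": [[-20,8,0],[-20,8,0],[-20,8,0],[-20,8,0],[-20,8,0],[-6.5,2,0],[0,0,0],[0,0,0]], "yaw": [2,2,2,0,0,0,0,0]}}

```text
t: 12.93
ee_pos: [460.7, 30.1, 86.6]
orientation: [2.16, 2.279, 0.002]
ft_force: [-0.1, 0.0, -1.3]
width: 35.2
grasp_force: 30.0
```

{"method": "play_rows", "body": {"dp": [[0,0,-15],[0,0,-20],[0,0,-15],[0,0,-8],[0,0,-3],[0,0,-1],[0,0,0],[0,0,0]], "yaw": [0,0,0,0,0,0,0,0]}}

```text
t: 13.6
ee_pos: [460.3, 30.1, 24.7]
orientation: [2.161, 2.279, 0.001]
ft_force: [-0.6, -0.9, -0.2]
width: 35.6
grasp_force: 30.0
```

{"method": "play_rows", "body": {"dp": [[0,0,-1],[0,0,-1],[0,0,-0.5],[0,0,0],[0,0,0]], "yaw": [0,0,0,0,0]}}

```text
t: 14.02
ee_pos: [459.9, 30.2, 22.1]
orientation: [2.161, 2.279, 0.001]
ft_force: [-0.9, 0.3, 5.2]
width: 35.5
grasp_force: 30.0
```

{"method": "play_rows", "body": {"dp": [[0,0,0],[0,0,0],[0,0,0],[0,0,0],[0,0,0],[0,0,15],[0,0,25],[0,0,25]], "yaw": [0,0,0,0,0,0,0,0], "gripper": 0}}

```text
t: 14.68
ee_pos: [458.6, 30.1, 86.7]
orientation: [-2.16, -2.278, 0.003]
ft_force: [-0.0, -0.4, -0.2]
width: 84.9
grasp_force: 0.0
```

{"method": "play_rows", "body": {"dp": [[0,0,25],[0,0,10],[20,-17,0],[27,-22,0],[27,-22,0],[27,-22,0],[27,-22,0],[20,-17,0]], "yaw": [0,0,-2,-3,-3,-3,-3,0]}}

```text
t: 15.35
ee_pos: [609.4, -93.6, 121.0]
orientation: [2.426, 1.995, 0.0]
ft_force: [0.6, 0.3, -0.1]
width: 87.8
grasp_force: 0.0
```

{"method": "play_rows", "body": {"dp": [[15,-15,0],[0,0,0],[0,0,0],[0,0,0]], "yaw": [0,0,0,0]}}

```text
t: 15.68
ee_pos: [621.2, -106.2, 120.7]
orientation: [-2.422, -1.998, 0.002]
ft_force: [-0.3, 0.2, 1.5]
width: 87.9
grasp_force: 0.0
```

```bash
python3 - <<'E'
from h import *
o=ctrl.get_obs();print(o['ee_pos'])
im=viewer.get_image('scene')
cv2.imwrite('pics/a3.png',cv2.resize(cv2.cvtColor(im['pixels'][180:320,180:420],cv2.COLOR_RGB2BGR),(800,467)))
E
```

```text
[ 621.19309995 -106.22787444  120.6791713 ]
```

View pics/a3.png

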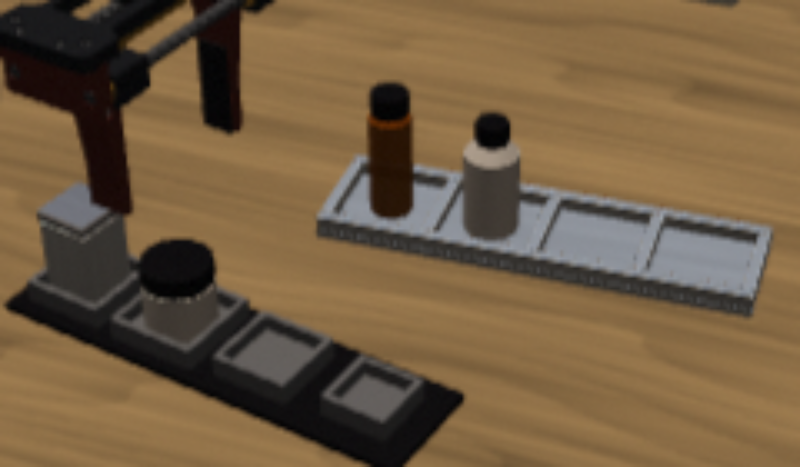

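The vial (390,150) and bottle (490,180) stand upright in the two right-hand pockets. The jar (178,290) is next.

{"method": "play_rows", "body": {"dp": [[1,0,-15],[0,0,-25],[0,0,-25],[0,0,-20],[0,0,-10],[0,0,0],[0,0,0]], "yaw": [0,0,0,0,0,0,0]}}

```text
t: 16.32
ee_pos: [623.2, -106.3, 26.8]
orientation: [-2.422, -2.0, 0.001]
ft_force: [0.6, 0.3, 1.3]
width: 87.7
grasp_force: 0.0
```

{"method": "play_rows", "body": {"dp": [[0,0,0],[0,0,0],[0,0,0],[0,0,0],[0,0,0],[0,0,0],[0,0,0],[0,0,0]], "yaw": [0,0,0,0,0,0,0,0], "gripper": 1}}

```text
t: 16.98
ee_pos: [623.5, -106.9, 26.8]
orientation: [-2.423, -1.999, 0.0]
ft_force: [-0.8, -0.0, 2.0]
width: 43.8
grasp_force: 30.0
```

{"method": "play_rows", "body": {"dp": [[0,0,0],[0,0,0],[0,0,0]], "yaw": [0,0,0]}}

```text
t: 17.23
ee_pos: [623.5, -106.8, 26.8]
orientation: [-2.423, -1.999, 0.0]
ft_force: [-1.2, 0.3, 4.1]
width: 43.8
grasp_force: 30.0
```

{"method": "play_rows", "body": {"dp": [[0,0,10],[0,0,20],[0,0,20],[0,12,10],[0,22,0],[0,25,0],[0,25,0],[0,25,0]], "yaw": [0,0,0,0,2,2,2,2]}}

```text
t: 17.9
ee_pos: [623.2, 3.9, 86.9]
orientation: [-2.277, -2.165, -0.0]
ft_force: [1.1, 1.0, -0.9]
width: 43.2
grasp_force: 30.0
```

{"method": "play_rows", "body": {"dp": [[-10,25,0],[-20,25,0],[-25,25,0],[-28,21,0],[-28,0,0],[-28,0,0],[-20,0,0],[-9,0,0]], "yaw": [2,2,2,0,0,0,0,0]}}

```text
t: 18.57
ee_pos: [451.9, 98.7, 86.5]
orientation: [-2.159, -2.28, 0.003]
ft_force: [-0.4, 0.3, -0.6]
width: 43.9
grasp_force: 30.0
```

{"method": "play_rows", "body": {"dp": [[0,0,0],[0,0,0],[0,0,0]], "yaw": [0,0,0]}}

```text
t: 18.82
ee_pos: [457.5, 98.5, 87.1]
orientation: [2.161, 2.278, 0.003]
ft_force: [0.6, -0.4, -0.5]
width: 43.7
grasp_force: 30.0
```

Jar's floor contact is expected at TCP ≈ 22.8.

{"method": "play_rows", "body": {"dp": [[0,0,-15],[0,0,-20],[0,0,-15],[0,0,-8],[0,0,-3],[0,0,-1],[0,0,0],[0,0,0]], "yaw": [0,0,0,0,0,0,0,0]}}

```text
t: 19.48
ee_pos: [456.3, 98.3, 25.2]
orientation: [2.161, 2.279, 0.002]
ft_force: [-0.8, -0.9, -1.5]
width: 43.6
grasp_force: 30.0
```

{"method": "play_rows", "body": {"dp": [[0,0,-1],[0,0,-1],[0,0,-0.5],[0,0,0],[0,0,0]], "yaw": [0,0,0,0,0]}}

```text
t: 19.9
ee_pos: [455.9, 98.3, 22.7]
orientation: [2.161, 2.279, 0.001]
ft_force: [-0.5, -1.1, 5.8]
width: 43.9
grasp_force: 30.0
```

{"method": "play_rows", "body": {"dp": [[0,0,0],[0,0,0],[0,0,0],[0,0,0],[0,0,0],[0,0,15],[0,0,25],[0,0,30]], "yaw": [0,0,0,0,0,0,0,0], "gripper": 0}}

```text
t: 20.57
ee_pos: [454.2, 97.9, 91.7]
orientation: [-2.16, -2.278, 0.005]
ft_force: [0.4, 0.1, -0.8]
width: 87.4
grasp_force: 0.0
```

{"method": "play_rows", "body": {"dp": [[0,0,25],[0,0,10],[14,-20,0],[16,-28,0],[16,-28,0],[16,-28,0],[16,-28,0],[16,-28,0]], "yaw": [0,0,-2.5,-3,-3,-3,-3,0]}}

```text
t: 21.23
ee_pos: [549.7, -63.3, 126.3]
orientation: [-2.434, -1.985, 0.001]
ft_force: [0.7, 0.5, 0.4]
width: 87.9
grasp_force: 0.0
```

{"method": "play_rows", "body": {"dp": [[16,-28,0],[16,-28,0],[16,-28,0],[12.5,-29,0],[0,0,0],[0,0,0],[0,0,0]], "yaw": [0,0,0,0,0,0,0]}}

```text
t: 21.82
ee_pos: [609.0, -174.3, 126.0]
orientation: [-2.431, -1.987, 0.002]
ft_force: [0.1, 0.5, 0.2]
width: 87.8
grasp_force: 0.0
```

{"method": "play_rows", "body": {"dp": [[0.5,-0.5,-20],[0,0,-25],[0,0,-25],[0,0,-20],[0,0,-10],[0,0,0],[0,0,0]], "yaw": [0,0,0,0,0,0,0]}}

```text
t: 22.4
ee_pos: [610.2, -174.4, 27.1]
orientation: [-2.431, -1.989, 0.001]
ft_force: [-0.5, -0.1, 0.7]
width: 87.6
grasp_force: 0.0
```

{"method": "play_rows", "body": {"dp": [[0,0,0],[0,0,0],[0,0,0],[0,0,0],[0,0,0],[0,0,0],[0,0,0],[0,0,0]], "yaw": [0,0,0,0,0,0,0,0], "gripper": 1}}

```text
t: 23.07
ee_pos: [610.5, -175.4, 27.2]
orientation: [-2.432, -1.989, 0.0]
ft_force: [0.1, -0.0, 0.1]
width: 38.0
grasp_force: 0.0
```

{"method": "play_rows", "body": {"dp": [[0,0,0],[0,0,0],[0,0,0],[0,0,0]], "yaw": [0,0,0,0]}}

```text
t: 23.4
ee_pos: [610.6, -175.4, 27.2]
orientation: [2.432, 1.989, -0.0]
ft_force: [-1.0, -0.5, 0.8]
width: 37.1
grasp_force: 29.9
```

{"method": "play_rows", "body": {"dp": [[0,0,10],[0,0,20],[0,0,20],[0,12,10],[0,22,0],[0,26,0],[0,26,0],[0,26,0]], "yaw": [0,0,0,0,2,2,2,2]}}

```text
t: 24.07
ee_pos: [610.2, -61.6, 87.5]
orientation: [-2.286, -2.155, -0.0]
ft_force: [0.2, 0.2, -2.5]
width: 36.6
grasp_force: 29.9
```

{"method": "play_rows", "body": {"dp": [[0,28,0],[0,28,0],[0,28,0],[-6,28,0],[-12,28,0],[-20,28,0],[-24,25,0],[-24,20,0]], "yaw": [2,2,2,0.5,0,0,0,0]}}

```text
t: 24.73
ee_pos: [523.1, 152.0, 87.3]
orientation: [-2.161, -2.28, -0.001]
ft_force: [0.1, 0.6, -0.4]
width: 36.6
grasp_force: 29.9
```

{"method": "play_rows", "body": {"dp": [[-24,16,0],[-24,0,0],[-16,0,0],[-8,0,0],[0,0,0],[0,0,0],[0,0,0]], "yaw": [0,0,0,0,0,0,0]}}

```text
t: 25.32
ee_pos: [454.1, 166.0, 87.6]
orientation: [2.162, 2.279, 0.003]
ft_force: [-0.1, -0.2, -1.5]
width: 36.6
grasp_force: 29.9
```

{"method": "play_rows", "body": {"dp": [[-0.5,0,-15],[0,0,-20],[0,0,-15],[0,0,-8],[0,0,-3],[0,0,-1],[0,0,0],[0,0,0]], "yaw": [0,0,0,0,0,0,0,0]}}

```text
t: 25.98
ee_pos: [452.8, 165.8, 25.8]
orientation: [2.161, 2.279, 0.002]
ft_force: [0.2, 0.1, -1.6]
width: 36.7
grasp_force: 29.9
```

{"method": "play_rows", "body": {"dp": [[0,0,-1],[0,0,-1],[0,0,-0.5],[0,0,0],[0,0,0]], "yaw": [0,0,0,0,0]}}

```text
t: 26.4
ee_pos: [452.3, 165.8, 23.1]
orientation: [2.161, 2.279, 0.001]
ft_force: [-0.8, 0.4, 4.1]
width: 36.5
grasp_force: 29.9
```

Contact. I release, retreat and check.

{"method": "play_rows", "body": {"dp": [[0,0,0],[0,0,0],[0,0,0],[0,0,0],[0,0,0],[0,0,15],[0,0,25],[0,0,30]], "yaw": [0,0,0,0,0,0,0,0], "gripper": 0}}

```text
t: 27.07
ee_pos: [450.7, 165.2, 92.1]
orientation: [-2.16, -2.278, 0.006]
ft_force: [0.3, -0.1, -0.4]
width: 85.8
grasp_force: 0.0
```

{"method": "play_rows", "body": {"dp": [[0,0,35],[0,0,35],[20,0,30],[40,0,0],[40,0,0],[40,0,0],[20,0,0],[0,0,0]], "yaw": [0,0,0,0,0,0,0,0]}}

```text
t: 27.73
ee_pos: [616.1, 165.5, 192.6]
orientation: [2.162, 2.277, 0.004]
ft_force: [-0.3, -0.1, -0.4]
width: 87.6
grasp_force: 0.0
```

```bash
python3 - <<'E'
from h import *
o=ctrl.get_obs();print(o['ee_pos'],o['width'])
vv,uu=np.mgrid[0:480,0:640]
c0=np.array([457.7,64]);a=np.radians(3.2);R=np.array([[np.cos(a),-np.sin(a)],[np.sin(a),np.cos(a)]])
for n in ['top','scene']:
    im=viewer.get_image(n);P=world(im,uu,vv);ok=im['range_z']>0
    for nm,ly,h in [('vial',-102,94),('bottle',-34,85),('jar',34,52),('tin',102,66)]:
        p=c0+R@[0,ly]
        m=ok&(np.hypot(P[...,0]-p[0],P[...,1]-p[1])<36)&(abs(P[...,2]-h)<4)
        print(n,nm,m.sum(),((P[m].mean(0)[:2]-c0)@R).round(1),P[m][:,2].mean().round(1)) if m.sum() else print(n,nm,'none')
cv2.imwrite('pics/a4.png',cv2.resize(cv2.cvtColor(im['pixels'][180:320,180:420],cv2.COLOR_RGB2BGR),(800,467)))
E
```

```text
[616.05485649 165.49705024 192.59785599] 87.59832031852346
top vial 118 [   0.4 -101.6] 93.9
top bottle 81 [  0.2 -35.2] 85.0
top jar 8 [ 3.6 13.4] 51.0
top tin none
scene vial 69 [   2.2 -100.1] 92.5
scene bottle 61 [  2.4 -33.4] 83.4
scene jar 151 [ 4.7 30.2] 50.4
scene tin 196 [  2.6 102.4] 64.4
```

View pics/a4.png

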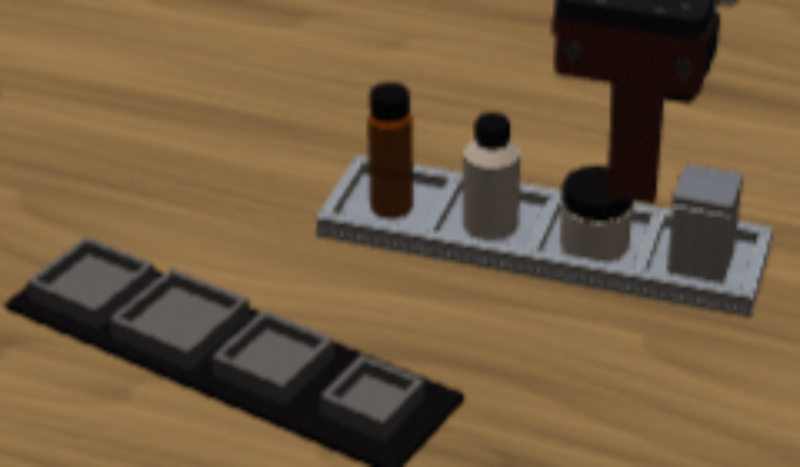

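All four stand upright and centred in their pockets: vial (390,150), bottle (490,180), jar (597,215), tin (705,225). The jar and tin readings are partly blocked by the arm, which touches nothing. I hand the job in.

```bash
python3 -c "
from h import *
print(ticket.close_job())"
```

```text
the job is handed in; nothing more can be done
None
```

The vial, bottle, jar and tin are in the tray pockets in reverse order, upright and released, and the job is handed in; the hand-in call returned no verdict.

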